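Load and start the embossing jig

TASK

Load the embossing jig: pull its locking slide out by the black knob to the open stop, lay the wooden blank that matches the die cavity flat on the cavity's floor, and push the knob fully home so that the tongue covers the blank's edge. Then press the start button right down and let it come up. Leave the other blank and everything else on the bench where it is.

Things in the scene. Friction and masses are not known exactly. Their poses are not given: they have to be found in the camera images.
- jig: Embossing jig fixed to the bench. Origin: underside of its base; z up; the slide runs along y: die cavity at +y, knob at -y. Base plate 120 (x) x 180 mm, y -70 to +110, 12 high. Grey die block round the cavity 110 x 102 mm, top 24 mm above the bench. Guide housing 80 mm wide, y -60 to -12, 64 high, with a cap on it up to 75 mm. The slide is at x 0, its axis 43 mm above the bench.
- cavity (a point): Centre of the floor of the round die cavity (jig frame: x 0, y +50, z 16 mm): 63 mm wide, 8 mm deep, floor 16 mm above the bench, mouth chamfered by 2 mm. Axes as the jig's.
- slide (a joint): Locking slide, m: 0 = home (tongue covers the cavity's edge by about 16 mm), 0.045 = pulled out to the open stop (tongue clear of the cavity by about 29 mm). A spring detent holds it at either end; moving it from one end takes about 10 N, and past half way it snaps to the other end.
- knob (a point): Centre of the black knob on the slide, moves with it (jig frame: x 0, y -114 mm at home, z 43). A disc 60 mm across, 18 mm thick, axis along the jig's y, top 73 mm above the bench. Between it and the housing is a bare stem 16 mm thick, 45 mm long at home: closed fingers can hook the knob's rim there, above the stem, or push its outer face.
- tongue_tip (a point): Middle of the end of the slide's flat steel tongue (36 mm wide, 38 to 48 mm above the bench), on the slide at jig x 0, y +36 mm when home.
- round_blank: Round wooden disc, 60 mm across, 20 mm thick: the blank that matches the cavity. Origin at the centre of its underside, z along its axis (up). Starts flat on the bench. Seated, its origin is at the cavity point and it stands 12 mm above the die block.
- square_blank: Square wooden blank 56 x 56 x 20 mm, origin at the centre of its underside. It does not fit the cavity; leave it.
- start (a joint): Start button's travel, m: 0 = up, 0.007 = fully down (spring, about 5 N).
- start_top (a point): Centre of the top face of the grey start button (40 mm across) in a black housing fixed to the bench to the right of the jig; pressed straight down.
- tape_roll: Bystander: clear tape roll lying flat, 109 mm across, 48 mm high, origin under its centre.
- stapler: Bystander: stapler, 32 x 142 x 54 mm, origin under its centre.
- label_roll: Bystander: upright white label roll, 95 mm across, 102 mm high, origin under its centre.
Things that resemble listed ones, but are neither listed nor needed, are in the scene too. Leave any purple or red look-alike of the round_blank alone.

How it is judged:
On the way, in this order (a step that is already met when the one before it is completed fails the run):
1. the slide is pulled out to its open stop, the cavity still empty (value of joint slide above 0.04 m and horizontal distance between round_blank and cavity above 0.06 m), for 0.2 s.
2. the round blank lies flat on the cavity's floor with the slide still out (value of joint slide above 0.035 m and horizontal distance between round_blank and cavity below 0.004 m and z of round_blank in the frame of cavity below 0.0025 m and angle between round_blank's own z axis and vertical below 0.06 rad), for 0.2 s.
3. the slide is pushed fully home over the seated blank (value of joint slide below 0.004 m and horizontal distance between round_blank and cavity below 0.004 m and z of round_blank in the frame of cavity below 0.0025 m), for 0.2 s.
4. the start button is pressed right down, the slide being home (value of joint start above 0.0055 m and value of joint slide below 0.004 m), for 0.05 s.
At the end, for the whole second after the job is handed in: The round blank lies flat on the floor of the cavity (centre within 4 mm, not more than 2.5 mm above the floor, tilt under 0.06 rad) and at rest, the slide is home (within 4 mm), the start button is up again, and the square blank is within 30 mm of where it was (all of step 3 and z of round_blank in the frame of cavity above -0.003 m and angle between round_blank's own z axis and vertical below 0.06 rad and linear speed of round_blank below 0.02 m/s and value of joint start below 0.002 m and distance of square_blank from where it was at the start of the episode below 0.03 m); the robot touches nothing.
It fails at once if the start button is pressed before the slide is home over the seated blank (value of joint start above 0.004 m and (value of joint slide above 0.006 m or horizontal distance between round_blank and cavity above 0.006 m)).
It fails at once if the other blank is moved by more than 40 mm (distance of square_blank from where it was at the start of the episode above 0.04 m).
It fails at once if a bystander is moved by more than 40 mm (distance of any of tape_roll, stapler, label_roll from where it was at the start of the episode above 0.04 m).
It also fails if it takes over 61 s, if anything falls off the work surface, if the arm or the gripper's body presses on something with over 40 N, if the wrist force passes 120 N, or if a joint passes its speed limit or range.

ROBOT

A 6-joint arm with a two-finger parallel gripper is mounted at the origin on a cart in front of the work surface, level with it; the furniture and walls round the work are solid. World frame = base frame: x ahead of the robot, y to its left, z up, the work surface at z = 0. Lengths are in m, angles in rad, forces in N, time in s.
With the tool pointing down it reaches from about 0.4 to 0.825 m from the base axis. Payload 7 kg.
Tool frame: the origin (TCP) lies at the centre of the arm's flange, where the gripper is bolted on; the fingertips stand 178 mm ahead of it and the grasp point (between the pads) lies 159 mm ahead of it; z points along the fingers, y is the direction in which the jaws open and shut (so a half turn about z gives the same grasp; the last joint's range is limited). The gripper opens to 88 mm and grips with 3 to 60 N. Pads are 19 mm wide; open, the fingers measure 130 mm over their backs; the gripper's body (78 mm by 193 mm) begins 47 mm behind the grasp point.
Start: joints at [1.477, 0.359, 0.012, 0, -1.224, -0.288], TCP at [0.252, 0.626, 0.405] pointing down, gripper open.
Joint ranges: [-3.07, 3.07], [-1.43, 2.12], [-1.02, 1.25], [-3.03, 1.67], [-3.05, -0], [-3.03, 3.03]. Speed limits (rad/s): [2.39, 2.39, 3.01, 3.14, 3.14, 3.14].

INTERFACE

Orientations are given as [roll, pitch, yaw] about the fixed x, y, z axes, in that order (R = Rz(yaw) Ry(pitch) Rx(roll)).
In Python, from station import * gives the robot as it stands.
- The arm moves only by the tool send_rows, never from a script. Its argument "motion" is a list of rows, each an object with "offset": the shift along the tool's x, y, z in cm, a list of three; "turn": the turn about the tool's z in degrees. In form: [{"offset": [x, y, z], "turn": turn}, ...]. A call has 1 to 8 rows; each row is the pose to reach, as a shift and turn from the pose commanded when the call began, along the tool's axes at that moment; what a row does not reach only later rows make up. A row lasts 1/10 s, in which the tool goes at most 50 mm and 8.59 degrees, less where a joint would pass 70% of its speed; a pose out of reach is approached as far as the arm can. A call with a gripper value outside its range is refused whole. "hand" is the opening, from -1 (shut) to 1 (fully open), set as the call begins (left out, the last holds). The fingers move at their own pace and stop on an object; "squeeze" is the grip in N (left out, the last holds). Time passes only in rows, so rows that repeat a pose let the fingers close. It gives the time, the measured TCP pose, the force and the opening at its end, in the units of the state.
- get_state(): the state, without advancing time (a new reading comes with each control period).
- grab_frame(name): name is "scene" or "top" or "wrist"; returns a dict with "frame" (480x640x3 uint8, blue, green, red), "range_z" (480x640 float32, m along the optical axis (not along the pixel's ray), 0 where there is no reading), "vertical_fov" (degrees; the focal length in pixels is half the picture's height over the tangent of half this angle, whatever the lens; pixels are square), "cx", "cy" (the principal point, pixels), "cam_to_world" (4x4, takes a point from camera to world coordinates). Camera axes: x right, y up, looking along -z (the intrinsics and any distortion apply to the point x, -y, -z); pixel columns grow to the right and rows downward; lengths in m; the calibration is good to about 2 mm. The wrist camera is an equidistant fisheye: a pixel r from the principal point sees the ray r / f radians off the axis. A picture is of the moment at which its call begins.
- job_done(): hands the job in, once; it reports no verdict.
The state is a dict: "t": time; "q": joint angles; "qd": joint speeds; "joint_efforts": joint torques, N m; "eef_pos": TCP position; "ee_rot": TCP orientation; "force": force on the tool from outside, world axes, zero at the start; "moment": the same for the moment, N m; "width": finger opening in m.
Only numpy, scipy, OpenCV 4.12 (cv2) and the standard library are available. Lean on these libraries where they do the work, as an engineer would, in place of code of your own. Each camera call takes 0.05 s, during which the arm holds its last target. There are 200 camera calls.

## Working session

There is one attempt and no reset: what is moved stays moved. The work goes in short steps, Python scripts to look and compute and a tool call to move; the robot and the scene stay as the last step left them, time stands still between calls to the robot, and variables do not carry over. Pictures are saved under pics/ and viewed, about 8 in all and at most 12, crops included, and the job is handed in when it is done.

Besides the shell and the picture viewer there is one more tool, called after ">>>" as name(argument=value, ...) on one line, values as JSON. send_rows: Moves the arm, as the interface text tells. Its arguments: {"type":"object","properties":{"motion":{"type":"array"},"hand":{"type":"number"},"squeeze":{"type":"number"}},"required":["motion"]}

```bash
mkdir -p pics
cat > h.py <<'E'
from station import *
import numpy as np, cv2
from scipy.spatial.transform import Rotation as R
def world(f):
    d=f["range_z"];h,w=d.shape;fo=h/2/np.tan(np.radians(f["vertical_fov"])/2)
    v,u=np.mgrid[:h,:w]
    P=np.stack([(u-f["cx"])/fo*d,-(v-f["cy"])/fo*d,-d,np.ones_like(d)],-1)
    W=P@np.array(f["cam_to_world"]).T
    W[d==0]=np.nan
    return W[...,:3]
E
python3 - <<'E'
from h import *
s=get_state();print({k:np.round(v,3) for k,v in s.items()})
for n in("top","scene"):
    f=grab_frame(n);np.savez(n+".npz",**{k:np.array(v) for k,v in f.items()});cv2.imwrite(f"pics/{n}0.png",f["frame"])
    print(n,f["vertical_fov"],f["cx"],f["cy"],np.round(f["cam_to_world"],3).tolist())
    W=world(f)
    for (v,u) in [(y,x) for y in range(80,480,80) for x in range(80,640,120)]: print((u,v),np.round(W[v,u],3),end=' ')
    print()
E
```

```text
{'t': np.float64(0.0), 'q': array([ 1.477,  0.359,  0.011, -0.   , -1.224, -0.288]), 'qd': array([ 0.001, -0.001, -0.   , -0.001,  0.001,  0.   ]), 'joint_efforts': array([-2.0000e-03, -5.8272e+01,  2.9306e+01,  6.9980e+00,  7.0000e-03,
       -0.0000e+00]), 'eef_pos': array([0.251, 0.626, 0.404]), 'ee_rot': array([ 3.14 , -0.   , -0.382]), 'force': array([ 0.141, -0.168,  0.2  ]), 'moment': array([ 0.011, -0.022, -0.014]), 'width': np.float64(0.088)}
top 51.112176166216166 318.6261479155398 239.3356455280584 [[-0.009, 0.994, -0.11, 0.394], [-1.0, -0.009, 0.001, -0.009], [-0.0, 0.11, 0.994, 1.411], [0.0, 0.0, 0.0, 1.0]]
(80, 80) [0.778 0.414 0.552] (200, 80) [0.777 0.2   0.55 ] (320, 80) [ 0.721 -0.014  0.671] (440, 80) [ 0.722 -0.2    0.665] (560, 80) [ 0.724 -0.389  0.657] (80, 160) [0.694 0.516 0.328] (200, 160) [0.751 0.303 0.111] (320, 160) [ 0.769 -0.016  0.035] (440, 160) [ 0.775 -0.36   0.002] (560, 160) [ 0.768 -0.698  0.016] (80, 240) [ 0.655  1.095 -0.899] (200, 240) [ 0.55   0.326 -0.   ] (320, 240) [ 0.547 -0.014 -0.002] (440, 240) [ 0.544 -0.352  0.003] (560, 240) [ 0.5
[... 659 characters left out ...]
60, 80) [ 0.727 -0.383  0.601] (80, 160) [0.223 0.575 0.239] (200, 160) [ 1.319  1.807 -0.902] (320, 160) [ 0.922  0.333 -0.001] (440, 160) [ 1.452  0.113 -0.166] (560, 160) [ 1.455 -0.324  0.04 ] (80, 240) [ 0.357  1.675 -0.904] (200, 240) [0.371 0.318 0.001] (320, 240) [ 0.616  0.058 -0.001] (440, 240) [ 0.798 -0.232  0.061] (560, 240) [ 0.746 -0.504  0.283] (80, 320) [-0.036  0.055  0.276] (200, 320) [ 0.479  0.716 -0.904] (320, 320) [ 0.4   -0.136  0.001] (440, 320) [ 0.605 -0.363  0.003] (560, 320) [ 0.802 -0.59   0.014] (80, 400) [-0.111 -0.051  0.227] (200, 400) [ 0.061 -0.088  0.011] (320, 400) [ 0.566 -0.004 -0.894] (440, 400) [ 0.419 -0.476  0.002] (560, 400) [ 0.595 -0.673  0.009]
```

View pics/top0.png

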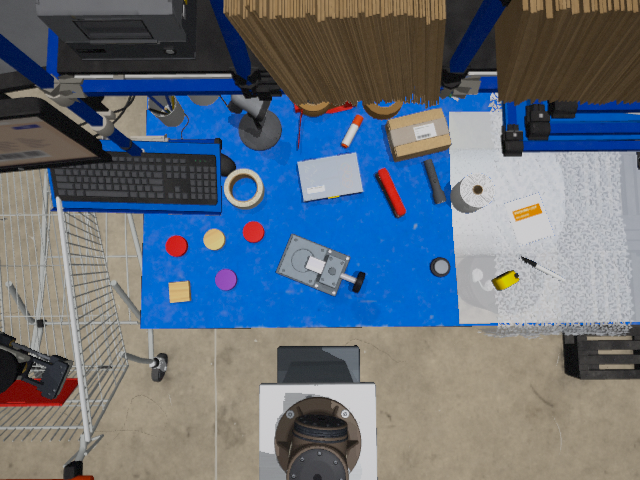

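View pics/scene0.png

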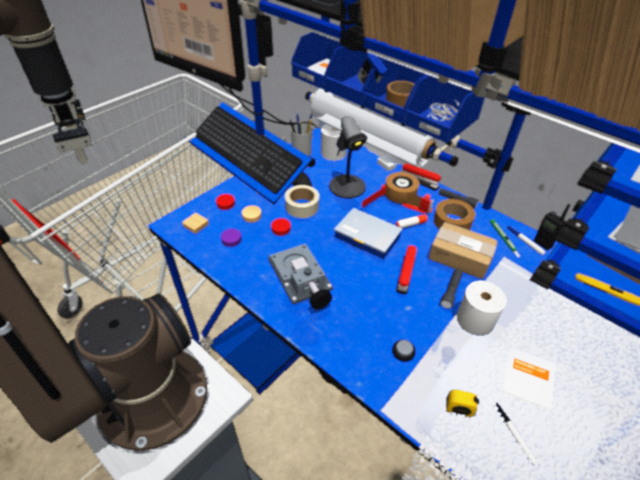

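Top view: tan round disc at (214,240); look-alikes red at (176,246) and (253,232), purple at (226,280). The tan square is at (179,292). The tan round one fits "wooden". The jig is at about (312,264) with its knob at (358,282), and the start button is at (440,267). I'll confirm with an enlarged crop and measure.

Run:
```python
from h import *
f=dict(np.load("top.npz"));im=f["frame"];W=world(f)
cv2.imwrite("pics/crop1.png",np.vstack([cv2.resize(im[215:310,160:320],None,fx=5,fy=5,interpolation=cv2.INTER_CUBIC)]))
cv2.imwrite("pics/crop2.png",cv2.resize(im[220:305,265:385],None,fx=6,fy=6,interpolation=cv2.INTER_CUBIC))
hsv=cv2.cvtColor(im,cv2.COLOR_BGR2HSV)
def blob(m,name):
    n,l,s,c=cv2.connectedComponentsWithStats(m.astype(np.uint8))
    for i in range(1,n):
        if s[i,4]>60: 
            p=W[l==i]; print(name,c[i].round(1),s[i],np.nanmean(p,0).round(4),np.nanmedian(p[:,2]).round(4))
box=np.zeros(im.shape[:2],bool);box[215:310,150:460]=1
blob(box&(hsv[...,0]>8)&(hsv[...,0]<30)&(hsv[...,1]>60)&(W[...,2]>.01),"tan")
blob(box&(W[...,2]>.008),"high")
for a,b in((.02,.03),(.055,.068),(.07,.085)): blob(box&(W[...,2]>a)&(W[...,2]<b),str((a,b)))
# jig rects
m=box&(W[...,2]>.008);m[:,:270]=0;m[:,380:]=0
for a,b in ((.016,.032),(.066,.085)):
    k=m&(W[...,2]>a)&(W[...,2]<b);p=W[k][:,:2].astype(np.float32);print(a,cv2.minAreaRect(p))
```

```text
tan [213.9 239.2] [204 229  21  21 350] [0.5499 0.2821 0.02  ] 0.0198
tan [179.2 291.4] [169 281  22  22 403] [0.4059 0.376  0.0199] 0.02
high [253.  231.7] [243 221  21  22 363] [0.5701 0.1735 0.02  ] 0.0202
high [213.7 239.2] [203 229  23  22 369] [0.5498 0.2828 0.0198] 0.0197
high [316.1 265.8] [ 276  234   89   63 2944] [ 0.4726 -0.0016  0.0333] 0.0246
high [176.  245.9] [165 236  23  21 374] [0.5319 0.3876 0.0202] 0.0203
high [439.8 266.8] [430 257  20  20 306] [ 0.4675 -0.3451  0.0183] 0.0191
high [225.5 279.4] [215 269  22  22 379] [0.4378 0.2487 0.0197] 0.0199
high [179.1 291.6] [168 281  23  22 434] [0.4054 0.3762 0.0196] 0.0199
(0.02, 0.03) [252.5 231.4] [243 222  21  21 190] [0.5706 0.1743 0.0225] 0.0223
(0.02, 0.03) [213.6 238.5] [203 229  22  21 171] [0.5516 0.2825 0.0224] 0.022
(0.02, 0.03) [301.2 259.8] [279 235  48  51 885] [0.49   0.039  0.0245] 0.0244
(0.02, 0.03) [175.8 245.6] [165 236  22  21 206] [0.5327 0.3873 0.0224] 0.0219
(0.02, 0.03) [440.7 266.4] [434 260  14  15 143] [ 0.4682 -0.3464  0.0238] 0.0235
(0.02, 0.03) [225. 279.] [215 269  21  22 182] [0.4388 0.2496 0.0222] 0.0216
(0.02, 0.03) [179.1 290.8] [168 281  22  22 210] [0.4075 0.3756 0.0223] 0.0219
(0.055, 0.068) [331.8 271. ] [319 255  27  33 431] [ 0.4564 -0.0441  0.0638] 0.064
0.016 ((0.4699108898639679, -0.009817361831665039), (0.21279363334178925, 0.11482768505811691), 67.78345489501953)
0.066 ((0.44483518600463867, -0.0735752135515213), (0.11063191294670105, 0.07703763991594315), 67.90935516357422)
```

View pics/crop2.png

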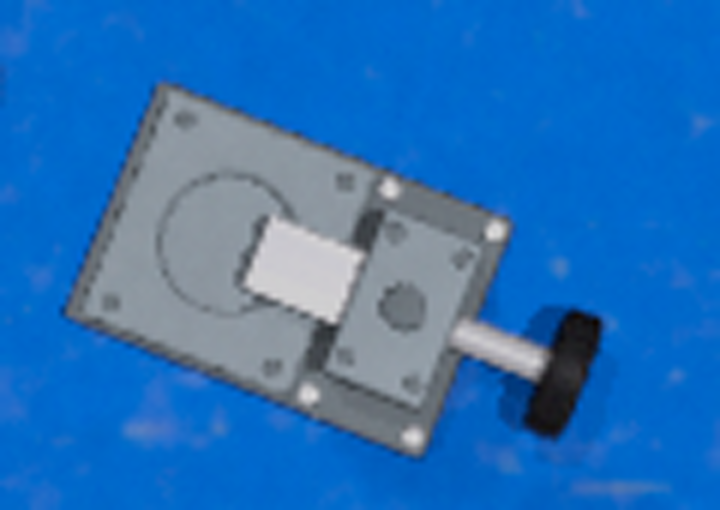

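View pics/crop1.png

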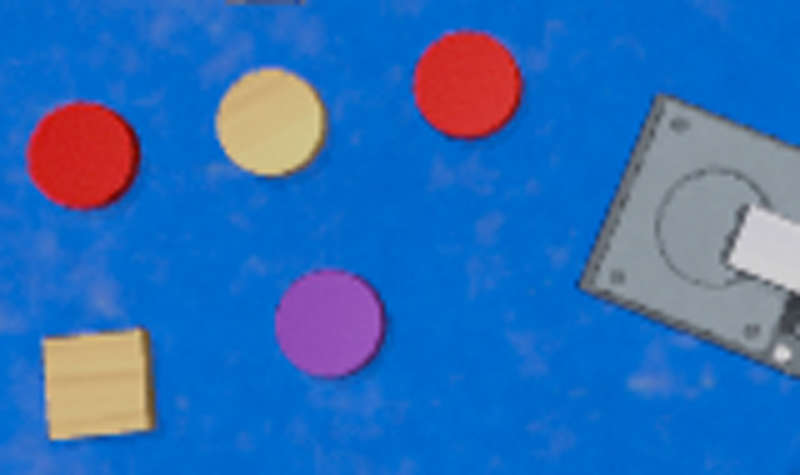

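Crops confirm it: the tan disc with wood grain (crop 271,122, i.e. px 214,239) is the round blank. The jig's +y axis points left and slightly up, so its yaw is about -22°. Next I'll refine the jig pose.

```bash
cat >> h.py <<'E'
def off(x,y,z,s=None):
    "tool-axis offset in cm from measured pose to TCP x,y,z"
    s=s or get_state();return (R.from_euler('xyz',s["ee_rot"]).as_matrix().T@(np.array([x,y,z])-s["eef_pos"])*100).round(2)
def pt(f,u,v,z):
    "pixel (pinhole cams) to plane z"
    fo=240/np.tan(np.radians(f["vertical_fov"])/2);T=np.array(f["cam_to_world"])
    d=T[:3,:3]@np.array([(u-f["cx"])/fo,-(v-f["cy"])/fo,-1]);o=T[:3,3];return o+d*(z-o[2])/d[2]
E
python3 - <<'E'
from h import *
f=dict(np.load("top.npz"));c=lambda x,y,z:pt(f,265+x/6-.42,220+y/6-.42,z)
# die block corners(top 24mm) cavity, knob top, tongue tip, cap corners
A=[c(165,85,.024),c(68,312,.024)];cav=c(228,243,.024);kn=c(572,372,.06)
print("block far corners",A,"cavity",cav,"knob",kn)
tip=(c(270,215,.048)+c(243,290,.048))/2;print("tip",tip)
cap=[c(385,208,.075),c(482,248,.075),c(425,405,.075),c(330,360,.075)];print("cap",np.mean(cap,0),cap)
e=(A[0]-A[1])[:2];print("x dir yaw",np.degrees(np.arctan2(e[1],e[0])),np.linalg.norm(e))
y=np.array([np.cos(np.radians(68)),np.sin(np.radians(68))])
print("cav from far edge mid",((A[0]+A[1])/2)[:2]-y*.05)
print("cav from tip",tip[:2]+y*.014,"cav from cap",np.mean(cap,0)[:2]+y*.086)
print(off(.43,-.11,.405))
E
```

```text
block far corners [array([0.5627396 , 0.06403589, 0.024     ]), array([0.45795269, 0.10897645, 0.024     ])] cavity [0.48908738 0.03520733 0.024     ] knob [ 0.42749058 -0.1194155   0.06      ]
tip [0.48303463 0.0215462  0.048     ]
cap [ 0.45735506 -0.04495205  0.075     ] [array([ 0.5005481 , -0.03632539,  0.075     ]), array([ 0.48235393, -0.07920353,  0.075     ]), array([ 0.41316587, -0.05302388,  0.075     ]), array([ 0.43335234, -0.01125542,  0.075     ])]
x dir yaw -23.213316650380218 0.11401732542165091
cav from far edge mid [0.49161581 0.04014698]
cav from tip [0.48827912 0.03452677] cav from cap [0.48957123 0.03478576]
[ 4.401e+01  6.167e+01 -2.000e-02]
```

>>> send_rows(motion=[{"offset":[22,29.6,0],"turn":0},{"offset":[22,29.6,0],"turn":0},{"offset":[22,29.6,0],"turn":0},{"offset":[22,29.6,0],"turn":0},{"offset":[22,29.6,0],"turn":0},{"offset":[22,29.6,0],"turn":0},{"offset":[22,29.6,0],"turn":0},{"offset":[22,29.6,0],"turn":0}], hand=-1)

```text
t: 0.9
eef_pos: [0.3453, 0.2659, 0.4046]
ee_rot: [3.141, 0.0, -0.383]
force: [-0.1, 1.3, 0.0]
width: 0.0293
```

>>> send_rows(motion=[{"offset":[22,29.6,0],"turn":90},{"offset":[22,29.6,0],"turn":90},{"offset":[22,29.6,0],"turn":90},{"offset":[22,29.6,0],"turn":90},{"offset":[22,29.6,0],"turn":90},{"offset":[22,29.6,0],"turn":90},{"offset":[22,29.6,0],"turn":90},{"offset":[22,29.6,0],"turn":90}])

```text
t: 1.7
eef_pos: [0.4394, -0.0903, 0.4044]
ee_rot: [3.141, -0.0, -1.591]
force: [0.0, 0.9, -0.0]
width: 0.0004
```

>>> send_rows(motion=[{"offset":[0,0,2],"turn":21.3},{"offset":[0,0,4],"turn":21.3},{"offset":[0,0,4],"turn":21.3},{"offset":[0,0,4],"turn":21.3}])

```text
t: 2.1
eef_pos: [0.439, -0.0872, 0.364]
ee_rot: [3.14, -0.001, -1.955]
force: [0.4, 0.4, 0.7]
width: -0.0
```

Run:
```python
from h import *
s=get_state();print(s["eef_pos"].round(4) if hasattr(s["eef_pos"],"round") else s["eef_pos"],s["ee_rot"])
f=grab_frame("wrist");np.savez("w1.npz",**{k:np.array(v) for k,v in f.items()});cv2.imwrite("pics/w1.png",f["frame"])
print(f["vertical_fov"],f["cx"],f["cy"],np.round(f["cam_to_world"],3))
```

```text
[ 0.439  -0.0872  0.364 ] [ 3.14013499e+00 -9.85300322e-04 -1.95490876e+00]
65.70646984690485 321.8042738505807 236.70978065563384 [[-0.927 -0.358 -0.114  0.408]
 [ 0.375 -0.883 -0.283 -0.164]
 [ 0.001 -0.305  0.952  0.345]
 [ 0.     0.     0.     1.   ]]
```

View pics/w1.png

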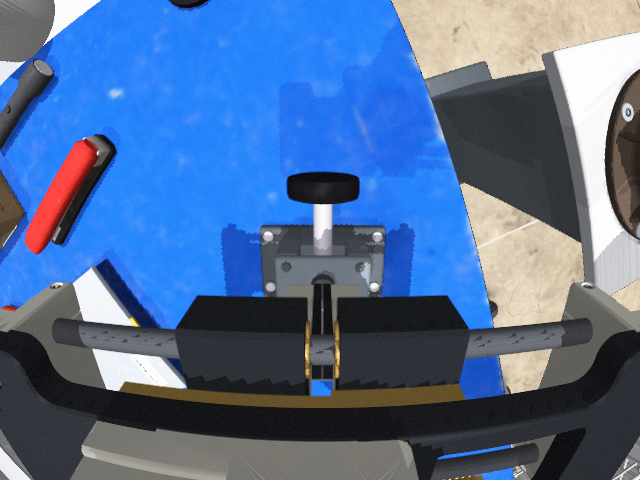

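Wrist view: knob at (323,188), stem below it at (323,225), base corners at (262,227) and (384,227). The jig is aligned with the tool. I'll measure the knob and base through the fisheye model.

```bash
cat >> h.py <<'E'
def wworld(f):
    d=f["range_z"];h,w=d.shape;fo=h/2/np.tan(np.radians(f["vertical_fov"])/2)
    v,u=np.mgrid[:h,:w];a=(u-f["cx"])/fo;b=(v-f["cy"])/fo;t=np.hypot(a,b)+1e-9
    k=np.tan(t)/t
    W=np.stack([a*k*d,-b*k*d,-d,np.ones_like(d)],-1)@np.array(f["cam_to_world"]).T
    W[(d==0)]=np.nan;return W[...,:3]
E
python3 - <<'E'
from h import *
f=dict(np.load("w1.npz"));W=wworld(f)
print(W[100,200],W[205,60])
yd=np.array([np.cos(np.radians(68)),np.sin(np.radians(68))]);xd=np.array([yd[1],-yd[0]])
c=np.array([.489,.035])
J=np.stack([(W[...,:2]-c)@xd,(W[...,:2]-c)@yd+.05,W[...,2]],-1)*1000
k=J[165:206,280:366];m=k[...,2]>35;p=k[m];print("knob jig x,y,z min/max pct",np.percentile(p,[1,50,99],axis=0).round(1))
p=p[p[:,2]>60];print(np.percentile(p,[1,50,99],axis=0).round(1))
for u,v in((323,215),(323,225),(323,240)):print(u,v,J[v,u].round(1))
for u,v in((264,230),(382,230),(323,230)): print("base edge",J[v,u].round(1))
r=J[235,:].round(0);[print(u,J[235,u].round(1)) for u in range(256,272,2)];[print(u,J[235,u].round(1)) for u in range(376,392,2)]
for v in range(218,236,2): print(v,J[v,290].round(1))
E
```

```text
[ 0.50476401 -0.22981217 -0.00061398] [ 0.66782415 -0.20243599  0.04963646]
knob jig x,y,z min/max pct [[ -29.8 -121.1   39.2]
 [  -1.7 -114.5   68.1]
 [  26.2  -97.9   74.3]]
[[ -25.1 -121.1   60.5]
 [  -1.7 -113.3   70.1]
 [  22.3 -104.    74.3]]
323 215 [ -1.8 -89.4  51.1]
323 225 [ -1.8 -81.1  51.5]
323 240 [ -1.8 -68.2  51.8]
base edge [ 53.6 -65.1  12.1]
base edge [-57.6 -64.8  11.7]
base edge [ -1.8 -77.1  52.8]
256 [ 63.8 -56.5   0.5]
258 [ 61.7 -56.6   0.9]
260 [ 58.2 -59.3   9.7]
262 [ 55.7 -60.4  13. ]
264 [ 53.1 -61.7  17.2]
266 [ 51.2 -61.5  16.7]
268 [ 49.3 -61.6  16.8]
270 [ 47.6 -61.2  15.5]
376 [-51.2 -61.6  17.1]
378 [-53.4 -61.1  15.7]
380 [-55.1 -61.5  16.8]
382 [-57.3 -60.8  14.7]
384 [-59.9 -59.7  11.3]
386 [-63.6 -56.7   1.6]
388 [-65.9 -56.1  -0.1]
390 [-67.8 -56.3   0.6]
218 [ 29.7 -73.5   0.4]
220 [ 29.6 -72.    2.3]
222 [ 29.8 -69.6   0.6]
224 [ 29.9 -67.5   0.5]
226 [ 29.  -68.4  10.4]
228 [ 29.  -66.8  11.6]
230 [ 29.  -64.8  11.7]
232 [ 29.  -63.3  13.1]
234 [ 29.1 -60.9  11.6]
```

>>> send_rows(motion=[{"offset":[0,0,4],"turn":0},{"offset":[0,0,8],"turn":0},{"offset":[0,0,11],"turn":0},{"offset":[0,0,13],"turn":0},{"offset":[0,0,13],"turn":0}])

```text
t: 2.65
eef_pos: [0.4385, -0.0869, 0.2328]
ee_rot: [3.138, -0.002, -1.951]
force: [0.7, -0.1, 0.4]
width: 0.0006
```

>>> send_rows(motion=[{"offset":[1,0,0],"turn":0},{"offset":[1.7,0,0],"turn":0},{"offset":[2.4,0,0],"turn":0},{"offset":[3.1,0,0],"turn":0},{"offset":[3.8,0,0],"turn":0},{"offset":[4.5,0,0],"turn":0},{"offset":[5.2,0,0],"turn":0},{"offset":[5.6,0,0],"turn":0}])

```text
t: 3.45
eef_pos: [0.4184, -0.1393, 0.2353]
ee_rot: [-3.14, 0.002, -1.954]
force: [-0.8, 28.1, 6.8]
width: 0.0005
```

>>> send_rows(motion=[{"offset":[0.2,0,0],"turn":0},{"offset":[0.2,0,0],"turn":0}])

```text
t: 3.65
eef_pos: [0.4182, -0.1395, 0.2353]
ee_rot: [-3.14, 0.004, -1.955]
force: [-1.3, 21.1, 7.7]
width: 0.0
```

>>> send_rows(motion=[{"offset":[-0.4,0,0],"turn":0},{"offset":[-1,0,0],"turn":0},{"offset":[-1,0,-5],"turn":0},{"offset":[-1,0,-10],"turn":0},{"offset":[-1,0,-13],"turn":0},{"offset":[-1,0,-13],"turn":0}])

```text
t: 4.25
eef_pos: [0.4225, -0.1316, 0.3693]
ee_rot: [-3.134, 0.003, -1.953]
force: [0.3, 0.3, -0.2]
width: 0.0001
```

Run:
```python
from h import *
s=get_state();print(s["eef_pos"],s["ee_rot"],s["force"])
f=grab_frame("wrist");W=wworld(f)
yd=np.array([np.cos(np.radians(68)),np.sin(np.radians(68))]);xd=np.array([yd[1],-yd[0]]);c=np.array([.488,.0365])
J=np.stack([(W[...,:2]-c)@xd,(W[...,:2]-c)@yd+.05,W[...,2]],-1)*1000
m=(abs(J[...,0])<32)&(J[...,1]<-95)&(J[...,1]>-190)&(J[...,2]>58)&(J[...,2]<80)
print("knob",m.sum(),np.percentile(J[m],[1,50,99],axis=0).round(1))
print("go above disc",off(.5499,.2825,.364))
```

```text
[ 0.4225288  -0.1316195   0.36933717] [-3.13379849e+00  2.72352556e-03 -1.95282369e+00] [ 0.27445587  0.27675199 -0.20573113]
knob 1533 [[ -25.4 -167.1   58.4]
 [  -0.5 -159.6   70. ]
 [  24.7 -150.1   74.3]]
go above disc [-43.19   3.57   0.36]
```

Slide out: the knob centre is at jig y -159, so it is at the open stop. Now to the round blank, passing slightly beyond it so the wrist camera sees it.

>>> send_rows(motion=[{"offset":[-40,3.5,0],"turn":0},{"offset":[-40,3.5,0],"turn":0},{"offset":[-40,3.5,0],"turn":0},{"offset":[-40,3.5,0],"turn":0},{"offset":[-40,3.5,0],"turn":0},{"offset":[-40,3.5,0],"turn":0},{"offset":[-40,3.5,0],"turn":0},{"offset":[-40,3.5,0],"turn":0}], hand=1)

```text
t: 5.1
eef_pos: [0.5378, 0.2531, 0.3632]
ee_rot: [3.141, -0.002, -1.953]
force: [1.1, -0.3, -0.1]
width: 0.0591
```

>>> send_rows(motion=[{"offset":[-5,0,0],"turn":0},{"offset":[-10,0,0],"turn":0},{"offset":[-11,0,0],"turn":0},{"offset":[-11,0,0],"turn":0},{"offset":[-11,0,0],"turn":0}])

```text
t: 5.6
eef_pos: [0.5785, 0.3527, 0.363]
ee_rot: [3.14, -0.003, -1.954]
force: [-0.9, -0.1, 0.3]
width: 0.0875
```

Run:
```python
from h import *
s=get_state();print(s["eef_pos"],s["ee_rot"],s["width"])
f=grab_frame("wrist");W=wworld(f);cv2.imwrite("pics/w2.png",f["frame"])
hsv=cv2.cvtColor(f["frame"],cv2.COLOR_BGR2HSV)
m=(hsv[...,0]>8)&(hsv[...,0]<30)&(hsv[...,1]>50)&(W[...,2]>.014)&(W[...,2]<.03)
n,l,st,c=cv2.connectedComponentsWithStats(m.astype(np.uint8))
for i in range(1,n):
    if st[i,4]>300:
        p=W[l==i];e=cv2.minEnclosingCircle(p[p[:,2]>.017][:,:2].astype(np.float32));print(c[i],st[i],p.mean(0),e);print(off(e[0][0],e[0][1],.2,s))
```

```text
[0.57852657 0.35271337 0.36303598] [ 3.14042341e+00 -2.71437515e-03 -1.95361084e+00] 0.08747128271539087
[121.57477243 113.3420026 ] [108  72  45  83 769] [0.71487883 0.18768041 0.02212181] ((0.6916302442550659, 0.20022419095039368), 0.038495052605867386)
[  9.88 -16.21  16.31]
[313.55200655 148.87878788] [ 289  108   65   60 1221] [0.5627153  0.29474227 0.02064055] ((0.5507502555847168, 0.28612953424453735), 0.02933875471353531)
[ 7.17  0.07 16.32]
[494.14548642 171.96056091] [ 465  140   67   73 1141] [0.41109625 0.37324261 0.01981564] ((0.40622806549072266, 0.3793755769729614), 0.03839812055230141)
[ 3.92 16.96 16.33]
```

View pics/w2.png

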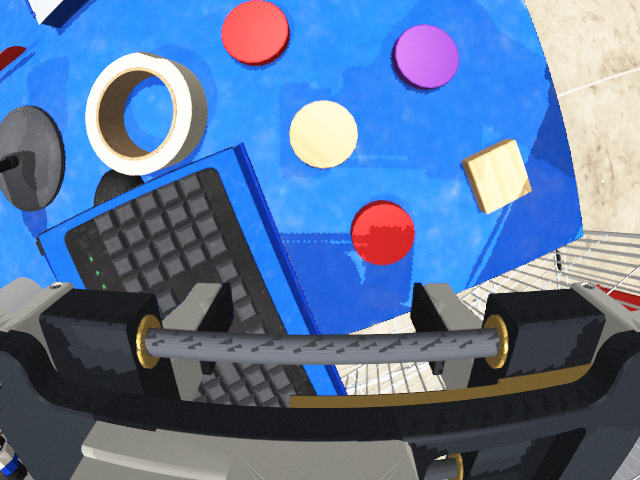

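The wooden round blank is at (323,134); the reds are at (255,33) and (382,233), purple at (427,56). The colour mask was clipped by glare, so I'll use the height mask instead.

Run:
```python
from h import *
s=get_state()
f=grab_frame("wrist");W=wworld(f)
m=(W[...,2]>.016)&(W[...,2]<.026);m[:90]=0;m[175:]=0;m[:,:280]=0;m[:,365:]=0
p=W[m];print(m.sum(),np.median(p,0),cv2.minEnclosingCircle(p[:,:2].astype(np.float32)))
ys=np.percentile(p,[1,99],axis=0).mean(0);print(ys)
print(off(ys[0],ys[1],.188,s))
for v,u in((134,323),):print(W[v,u])
```

```text
3600 [0.55023417 0.28592789 0.02061801] ((0.5504270195960999, 0.2861960232257843), 0.030192585662007332)
[0.55033038 0.28597841 0.02056925]
[ 7.17  0.12 17.59]
[0.55054223 0.28558466 0.02127825]
```

>>> send_rows(motion=[{"offset":[4,0.1,4],"turn":0},{"offset":[7.2,0.1,8],"turn":0},{"offset":[7.2,0.1,12],"turn":0},{"offset":[7.2,0.1,15],"turn":0},{"offset":[7.2,0.1,17],"turn":0},{"offset":[7.2,0.1,17.3],"turn":0},{"offset":[7.2,0.1,17.3],"turn":0}])

```text
t: 6.4
eef_pos: [0.5511, 0.2861, 0.1921]
ee_rot: [-3.142, -0.0, -1.954]
force: [0.4, 0.7, 0.3]
width: 0.0878
```

>>> send_rows(motion=[{"offset":[0,0,0],"turn":0},{"offset":[0,0,0],"turn":0},{"offset":[0,0,0],"turn":0},{"offset":[0,0,0],"turn":0},{"offset":[0,0,0],"turn":0},{"offset":[0,0,0],"turn":0}], hand=-1, squeeze=15)

```text
t: 7.0
eef_pos: [0.5512, 0.287, 0.1923]
ee_rot: [-3.141, 0.001, -1.953]
force: [-1.8, -1.4, 5.9]
width: 0.0589
```

>>> send_rows(motion=[{"offset":[0,0,-2],"turn":0},{"offset":[0,0,-6],"turn":0},{"offset":[0,0,-10],"turn":0},{"offset":[0,0,-10],"turn":0}])

```text
t: 7.4
eef_pos: [0.5526, 0.2879, 0.2976]
ee_rot: [-3.137, 0.008, -1.952]
force: [0.3, -0.2, -0.4]
width: 0.0589
```

Run:
```python
from h import *
s=get_state();print(s["eef_pos"],s["ee_rot"],s["width"],s["force"])
f=grab_frame("wrist");W=wworld(f);cv2.imwrite("pics/w3.png",f["frame"])
Rm=R.from_euler('xyz',s["ee_rot"]).as_matrix();T=(W-np.array(s["eef_pos"]))@Rm*1000
np.save("T3.npy",T)
m=(T[...,2]>165)&(T[...,2]<180)&(abs(T[...,1])<34)&(abs(T[...,0])<40)
p=T[m];v,u=np.nonzero(m);print(m.sum(),u.min(),u.max(),v.min(),v.max(),np.percentile(p,[1,50,99],axis=0))
print("above cavity",off(.488,.0365,s["eef_pos"][2]))
```

```text
[0.55258    0.28794405 0.29755064] [-3.13661383  0.00786828 -1.95235359] 0.05888563302634175 [ 0.29395155 -0.17958048 -0.38517898]
10819 246 398 237 334 [[-1.49894114e+01 -3.00866603e+01  1.67142135e+02]
 [ 8.05525045e+00 -9.34996042e-02  1.71797263e+02]
 [ 3.08415180e+01  2.98880636e+01  1.78307516e+02]]
above cavity [25.65 -3.45 -0.41]
```

View pics/w3.png

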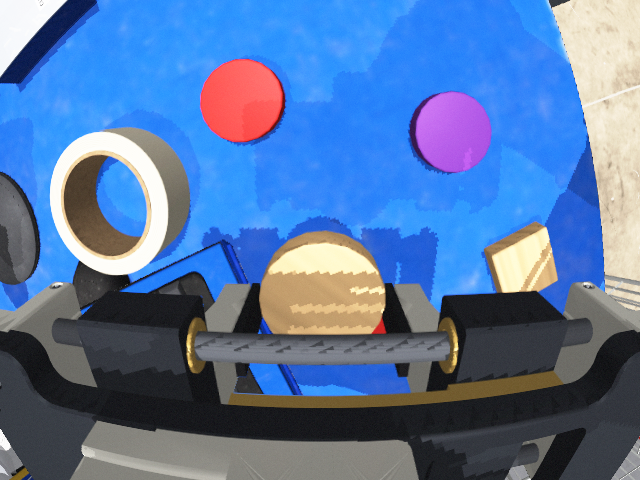

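>>> send_rows(motion=[{"offset":[5,-0.7,-0.5],"turn":0},{"offset":[10,-1.4,-0.5],"turn":0},{"offset":[15,-2.1,-0.5],"turn":0},{"offset":[20,-2.8,-0.5],"turn":0},{"offset":[24,-3.4,-0.5],"turn":0},{"offset":[25.5,-3.4,-0.5],"turn":0},{"offset":[25.5,-3.4,-0.5],"turn":0},{"offset":[25.5,-3.4,-0.5],"turn":0}])

```text
t: 8.25
eef_pos: [0.4875, 0.0377, 0.2963]
ee_rot: [3.141, -0.0, -1.954]
force: [0.2, 0.2, -0.7]
width: 0.0585
```

Run:
```python
from h import *
s=get_state();print(s["eef_pos"],s["ee_rot"],s["width"])
f=grab_frame("wrist");W=wworld(f);cv2.imwrite("pics/w4.png",f["frame"])
Rm=R.from_euler('xyz',s["ee_rot"]).as_matrix();T=(W-np.array(s["eef_pos"]))@Rm*1000
m=(T[...,2]>164)&(T[...,2]<184)&(abs(T[...,1])<34)&(abs(T[...,0])<40)
p=T[m];print(m.sum(),np.percentile(p,[.5,50,99.5],axis=0).round(1))
q=p[(p[:,0]<25)&(abs(p[:,1])<25)];A=np.c_[q[:,:2],np.ones(len(q))];a=np.linalg.lstsq(A,q[:,2],rcond=None)[0];print("top plane (tool)",a)
hull=cv2.convexHull(p[:,:2].astype(np.float32))[:,0];h=hull[hull[:,0]>5]
b=np.linalg.lstsq(np.c_[2*h,np.ones(len(h))],(h**2).sum(1),rcond=None)[0];print("disc centre tool",b[:2],np.sqrt(b[2]+b[0]**2+b[1]**2))
# jig features in tool frame
hz=W[...,2]*1000
def st(n,mm): print(n,mm.sum(),np.percentile(T[mm],[1,50,99],axis=0).round(1).tolist())
st("knob",(hz>58)&(hz<78)&(T[...,0]>185)&(T[...,0]<240)&(abs(T[...,1])<45))
st("cap",(hz>71)&(hz<79)&(T[...,0]>50)&(T[...,0]<130)&(abs(T[...,1])<60))
st("die+base",(hz>8)&(hz<30)&(T[...,0]>-60)&(T[...,0]<140)&(abs(T[...,1])<80))
```

```text
[0.48752596 0.03769073 0.29625387] [ 3.14136642e+00 -2.04519572e-04 -1.95421016e+00] 0.05853861424500839
11136 [[-1.520e+01 -3.240e+01  1.648e+02]
 [ 8.500e+00 -1.000e-01  1.718e+02]
 [ 3.120e+01  3.210e+01  1.831e+02]]
top plane (tool) [1.56349898e-02 1.16021739e-03 1.71738382e+02]
disc centre tool [-6.62010391  0.01079333] 37.65789813528178Traceback (most recent call last):
  File "<stdin>", line 13, in <module>
  File "<stdin>", line 12, in st
    return _quantile_unchecked(
        a, q, axis, out, overwrite_input, method, keepdims, weights)
    return _ureduce(a,
                    func=_quantile_ureduce_func,
    ...<5 lines>...
                    overwrite_input=overwrite_input,
                    method=method)
    r = func(a, **kwargs)
    result = _quantile(arr,
                       quantiles=q,
    ...<2 lines>...
                       out=out,
                       weights=wgt)
    slices_having_nans = np.isnan(arr[-1, ...])
                                  ~~~^^^^^^^^^
IndexError: index -1 is out of bounds for axis 0 with size 0
```

View pics/w4.png

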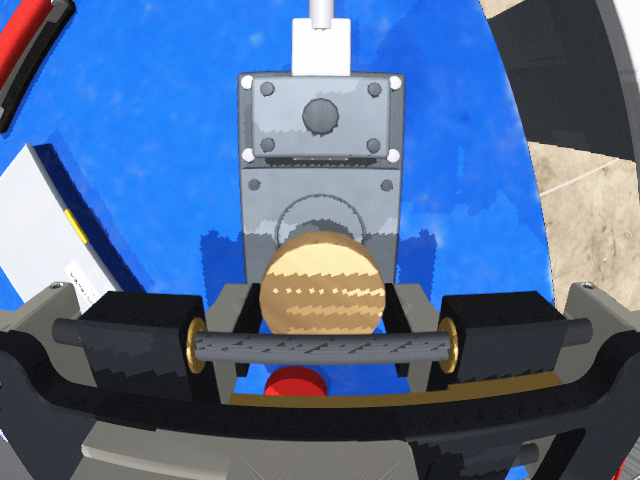

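Disc hangs level over the cavity, whose rim arc shows at (320,195). Now checking the relative alignment in the tool frame.

Run:
```python
from h import *
s=get_state()
f=grab_frame("wrist");W=wworld(f)
Rm=R.from_euler('xyz',s["ee_rot"]).as_matrix();T=(W-np.array(s["eef_pos"]))@Rm*1000
hz=W[...,2]*1000
def edge(name,pts):
    print(name,[(p,T[p[1],p[0]].round(1).tolist(),round(hz[p[1],p[0]],1)) for p in pts])
# rim points by height drop from 24 to 16 scanning columns
g=[]
for u in range(290,352,4):
    col=hz[180:232,u];i=np.nonzero(col<20.5)[0]
    if len(i): g.append(np.r_[u,180+i[0],T[180+i[0]-1,u]])
g=np.array(g);print(g.round(1))
h=g[:,2:4]
from scipy.optimize import least_squares
o=least_squares(lambda c:np.hypot(h[:,0]-c[0],h[:,1]-c[1])-c[2],[0,0,32],loss="soft_l1").x;print("rim circle",o)
for rr in (31.5,32.5,33.5):
  o=least_squares(lambda c:np.hypot(h[:,0]-c[0],h[:,1]-c[1])-rr,[0,0],loss="soft_l1").x;print(rr,o)
for v in range(66,82,2): print("base front",v,T[v,260].round(1),hz[v,260].round(1))
for v in (215,): 
  for u in list(range(240,252,2))+list(range(392,404,2)): print("side",u,T[v,u].round(1),hz[v,u].round(1))
# disc front rim
m=(T[...,2]>166)&(T[...,2]<178)&(abs(T[...,1])<12)&(T[...,0]>20)&(T[...,0]<36);print("disc max x",np.percentile(T[m][:,0],[95,99,100]))
```

```text
[[ 2.900e+02  2.060e+02  2.460e+01 -2.260e+01  2.733e+02]
 [ 2.940e+02  2.040e+02  2.610e+01 -1.970e+01  2.732e+02]
 [ 2.980e+02  2.010e+02  2.810e+01 -1.690e+01  2.739e+02]
 [ 3.020e+02  1.990e+02  2.990e+01 -1.400e+01  2.719e+02]
 [ 3.060e+02  1.970e+02  3.080e+01 -1.130e+01  2.741e+02]
 [ 3.100e+02  1.960e+02  3.180e+01 -8.400e+00  2.729e+02]
 [ 3.140e+02  1.960e+02  3.190e+01 -5.700e+00  2.726e+02]
 [ 3.180e+02  1.950e+02  3.280e+01 -2.900e+00  2.715e+02]
 [ 3.220e+02  1.950e+02  3.270e+01 -1.000e-01  2.717e+02]
 [ 3.260e+02  1.960e+02  3.160e+01  2.700e+00  2.739e+02]
 [ 3.300e+02  1.960e+02  3.150e+01  5.500e+00  2.745e+02]
 [ 3.340e+02  1.970e+02  3.100e+01  8.200e+00  2.731e+02]
 [ 3.380e+02  2.000e+02  2.880e+01  1.110e+01  2.734e+02]
 [ 3.420e+02  2.010e+02  2.820e+01  1.390e+01  2.731e+02]
 [ 3.460e+02  2.030e+02  2.680e+01  1.670e+01  2.729e+02]
 [ 3.500e+02  2.060e+02  2.450e+01  1.950e+01  2.735e+02]]
rim circle [ 0.80182303 -1.51918852 31.5354876 ]
31.5 [ 0.84063403 -1.51903408]
32.5 [-0.25153912 -1.52460731]
33.5 [-1.33963595 -1.53212923]
base front 66 [125.4 -45.5 296. ] 0.4
base front 68 [123.8 -45.4 295.5] 0.8
base front 70 [122.2 -45.3 294.8] 1.5
base front 72 [119.2 -43.5 283.9] 12.4
base front 74 [117.7 -43.5 283.8] 12.6
base front 76 [109.9 -35.2 233.5] 62.9
base front 78 [108.4 -34.9 231.2] 65.1
base front 80 [107.3 -34.9 231.6] 64.7
side 240 [ 11.7 -64.2 296.4] -0.1
side 242 [ 14.5 -60.1 285.3] 11.0
side 244 [ 17.9 -55.7 272.2] 24.1
side 246 [ 18.1 -54.  271. ] 25.3
side 248 [ 17.9 -52.7 271.9] 24.4
side 250 [ 17.9 -51.2 271.9] 24.4
side 392 [ 17.9  49.5 271.6] 24.7
side 394 [ 17.9  51.  271.6] 24.7
side 396 [ 17.8  52.5 271.9] 24.4
side 398 [ 15.1  56.2 282.7] 13.6
side 400 [ 11.5  60.9 296.7] -0.4
side 402 [ 11.9  62.1 295.1] 1.2
disc max x [30.8551686  31.41322593 31.93100827]
```

>>> send_rows(motion=[{"offset":[-0.1,-0.14,2],"turn":0},{"offset":[-0.1,-0.14,5],"turn":0},{"offset":[-0.1,-0.14,7],"turn":0},{"offset":[-0.1,-0.14,7.5],"turn":0},{"offset":[-0.1,-0.14,7.5],"turn":0},{"offset":[-0.1,-0.14,7.5],"turn":0}])

```text
t: 8.95
eef_pos: [0.4897, 0.0386, 0.2223]
ee_rot: [-3.141, 0.0, -1.953]
force: [-0.5, -0.1, -0.1]
width: 0.059
```

Run:
```python
from h import *
s=get_state();print(s["eef_pos"],s["ee_rot"],s["force"])
f=grab_frame("wrist");W=wworld(f);cv2.imwrite("pics/w5.png",f["frame"])
Rm=R.from_euler('xyz',s["ee_rot"]).as_matrix();T=(W-np.array(s["eef_pos"]))@Rm*1000
hz=W[...,2]*1000
m=(hz>42)&(hz<54)&(abs(T[...,1])<12)&(T[...,0]>20)&(T[...,0]<36);print("disc max x",np.percentile(T[m],[95,99,100],axis=0))
for u in range(296,350,8):
  print(u,[(v,T[v,u,:2].round(1).tolist(),hz[v,u].round(0)) for v in range(190,250,1) if abs(hz[v,u]-hz[v-1,u])>2.5])
for v in (150,200):
  r=[u for u in range(150,500) if (hz[v,u]>20)!=(hz[v,u-1]>20)];print(v,[(u,T[v,u].round(1),T[v,u-1].round(1)) for u in r])
```

```text
[0.48967447 0.0386445  0.22234998] [-3.14082488e+00  4.72447882e-04 -1.95255654e+00] [-0.46790579 -0.14096025 -0.12370629]
disc max x [[ 31.00252944  10.53757273 178.38082222]
 [ 31.48405122  11.76905541 179.97258175]
 [ 31.9093742   11.96176134 180.33885646]]
296 [(227, [28.3, -13.7], np.float64(17.0)), (237, [28.4, -12.5], np.float64(34.0)), (238, [29.0, -12.3], np.float64(37.0)), (241, [28.3, -12.1], np.float64(40.0))]
304 [(225, [29.2, -9.5], np.float64(16.0)), (234, [29.9, -8.7], np.float64(34.0)), (236, [30.3, -8.4], np.float64(39.0)), (238, [30.5, -8.3], np.float64(42.0)), (242, [30.3, -8.0], np.float64(47.0))]
312 [(223, [30.2, -5.3], np.float64(16.0)), (232, [30.6, -4.9], np.float64(33.0)), (242, [31.0, -4.4], np.float64(49.0))]
320 [(222, [31.1, -1.1], np.float64(17.0)), (232, [30.8, -1.0], np.float64(34.0)), (236, [31.3, -1.0], np.float64(42.0)), (241, [31.0, -0.9], np.float64(48.0))]
328 [(212, [37.7, 2.9], np.float64(22.0)), (222, [31.2, 3.0], np.float64(17.0)), (232, [31.2, 2.8], np.float64(35.0)), (239, [31.6, 2.6], np.float64(47.0))]
336 [(203, [43.2, 6.8], np.float64(26.0)), (223, [30.7, 7.2], np.float64(18.0)), (233, [30.3, 6.6], np.float64(34.0)), (235, [30.5, 6.5], np.float64(38.0))]
344 [(221, [34.3, 10.8], np.float64(27.0)), (226, [28.9, 11.4], np.float64(17.0)), (235, [29.2, 10.5], np.float64(34.0)), (236, [29.6, 10.3], np.float64(36.0)), (239, [30.0, 10.0], np.float64(42.0)), (242, [29.5, 9.8], np.float64(45.0))]
150 [(222, array([ 72.8, -38.4, 159.5]), array([ 69.2, -52.7, 209.4])), (428, array([ 69.2,  55.3, 209.6]), array([ 72.8,  40.4, 159.5]))]
200 [(215, array([ 45. , -54. , 197.6]), array([ 42.2, -58.5, 210.9])), (433, array([ 42.1,  60.1, 210.8]), array([ 45.1,  55.2, 196.8]))]
```

View pics/w5.png

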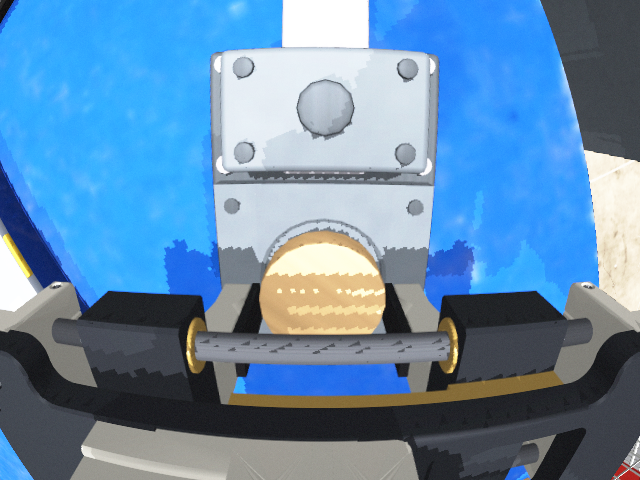

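>>> send_rows(motion=[{"offset":[0,0.05,0.4],"turn":0},{"offset":[0,0.05,0.7],"turn":0},{"offset":[0,0.05,0.9],"turn":0},{"offset":[0,0.05,1.1],"turn":0},{"offset":[0,0.05,1.25],"turn":0},{"offset":[0,0.05,1.25],"turn":0}])

```text
t: 9.6
eef_pos: [0.4885, 0.0381, 0.2089]
ee_rot: [3.141, -0.0, -1.954]
force: [0.5, 0.8, -0.5]
width: 0.059
```

>>> send_rows(motion=[{"offset":[0,0,0.05],"turn":0},{"offset":[0,0,0.05],"turn":0},{"offset":[0,0,0.05],"turn":0},{"offset":[0,0,0.05],"turn":0}], hand=0.9)

```text
t: 10.0
eef_pos: [0.4886, 0.0382, 0.2088]
ee_rot: [-3.141, 0.0, -1.953]
force: [0.7, -0.5, -0.3]
width: 0.0818
```

>>> send_rows(motion=[{"offset":[0,0,-3],"turn":0},{"offset":[0,0,-7],"turn":0},{"offset":[-4,0,-11],"turn":0},{"offset":[-8,0,-13],"turn":0},{"offset":[-8,0,-13],"turn":0},{"offset":[-8,0,-13],"turn":0}])

```text
t: 10.6
eef_pos: [0.5185, 0.1132, 0.3391]
ee_rot: [-3.141, 0.001, -1.952]
force: [-0.5, -0.1, -1.3]
width: 0.0834
```

Run:
```python
from h import *
s=get_state();print(s["eef_pos"],s["ee_rot"],s["width"])
f=grab_frame("wrist");W=wworld(f);cv2.imwrite("pics/w6.png",f["frame"])
yd=np.array([np.cos(np.radians(68)),np.sin(np.radians(68))]);xd=np.array([yd[1],-yd[0]]);c=np.array([.488,.0365])
J=np.stack([(W[...,:2]-c)@xd,(W[...,:2]-c)@yd,W[...,2]],-1)*1000
m=(J[...,2]>30)&(J[...,2]<42)&(np.hypot(J[...,0],J[...,1])<38);p=J[m]
v,u=np.nonzero(m);print(m.sum(),u.mean(),v.mean(),np.percentile(p,[1,50,99],axis=0).round(1),cv2.minEnclosingCircle(p[p[:,2]>34][:,:2].astype(np.float32)))
q=p[np.hypot(p[:,0],p[:,1])<24];print("plane",np.linalg.lstsq(np.c_[q[:,:2],np.ones(len(q))],q[:,2],rcond=None)[0])
d=J[(np.hypot(J[...,0],J[...,1])>38)&(abs(J[...,0])<50)&(J[...,1]>-40)&(J[...,1]<48)];d=d[(d[:,2]>18)&(d[:,2]<30)];print("die",np.linalg.lstsq(np.c_[d[:,:2],np.ones(len(d))],d[:,2],rcond=None)[0],np.percentile(d,[1,99],axis=0))
```

```text
[0.51853616 0.11324593 0.33910065] [-3.14111998e+00  1.14300250e-03 -1.95228437e+00] 0.08335231040684686
4748 321.99747262005053 121.5120050547599 [[-27.8 -26.9  34.8]
 [  0.   -0.   36.6]
 [ 27.8  28.2  38.4]] ((0.262148380279541, 0.21104630827903748), 30.087167739868164)
plane [ 2.49656300e-03 -3.02519637e-04  3.67035480e+01]
die [1.40220476e-03 1.69916881e-04 2.47082107e+01] [[-49.43668564 -39.61506995  22.92815486]
 [ 49.49557035  47.73374247  27.08235222]]
```

Seated: the top is 12.0 mm above the die, flat, and centred within 0.5 mm. Now close the fingers and go outside the knob.

>>> send_rows(motion=[{"offset":[5,0,0],"turn":0},{"offset":[10,0,0],"turn":0},{"offset":[15,0,0],"turn":0},{"offset":[20,0,0],"turn":0},{"offset":[25,0,0],"turn":0},{"offset":[30,0,0],"turn":0},{"offset":[32,0,0],"turn":0},{"offset":[32,0,0],"turn":0}], hand=-1)

```text
t: 11.45
eef_pos: [0.3965, -0.1869, 0.3377]
ee_rot: [3.139, -0.001, -1.958]
force: [-0.3, 0.2, -0.7]
width: 0.0247
```

Run:
```python
from h import *
s=get_state();print(s["eef_pos"],s["width"],off(.400,-.1814,.213))
```

```text
[ 0.39645652 -0.18691229  0.33767323] 0.024739902297467788 [-0.65 -0.15 12.47]
```

>>> send_rows(motion=[{"offset":[0,-0.1,4],"turn":0},{"offset":[0,-0.1,8],"turn":0},{"offset":[0,-0.1,11],"turn":0},{"offset":[0,-0.1,12.4],"turn":0},{"offset":[0,-0.1,12.4],"turn":0},{"offset":[0,-0.1,12.4],"turn":0}])

```text
t: 12.05
eef_pos: [0.3998, -0.1847, 0.2146]
ee_rot: [3.14, -0.001, -1.953]
force: [0.7, 0.1, -0.0]
width: 0.0001
```

>>> send_rows(motion=[{"offset":[-1,0,0],"turn":0},{"offset":[-1.7,0,0],"turn":0},{"offset":[-2.4,0,0],"turn":0},{"offset":[-3.1,0,0],"turn":0},{"offset":[-3.8,0,0],"turn":0},{"offset":[-4.4,0,0],"turn":0},{"offset":[-4.9,0,0],"turn":0},{"offset":[-5.2,0,0],"turn":0}])

```text
t: 12.85
eef_pos: [0.4197, -0.136, 0.215]
ee_rot: [-3.141, 0.001, -1.953]
force: [0.8, -0.1, 0.2]
width: 0.0007
```

>>> send_rows(motion=[{"offset":[-0.2,0,0],"turn":0},{"offset":[-0.3,0,0],"turn":0},{"offset":[-0.3,0,0],"turn":0}])

```text
t: 13.15
eef_pos: [0.4204, -0.1341, 0.2148]
ee_rot: [3.142, -0.001, -1.953]
force: [0.2, -3.6, 2.5]
width: 0.0007
```

>>> send_rows(motion=[{"offset":[-0.2,0,0],"turn":0},{"offset":[-0.2,0,0],"turn":0},{"offset":[-0.2,0,0],"turn":0}])

```text
t: 13.45
eef_pos: [0.4206, -0.1336, 0.2149]
ee_rot: [3.141, -0.003, -1.954]
force: [-0.7, -19.5, 3.0]
width: 0.0004
```

>>> send_rows(motion=[{"offset":[2,0,0],"turn":0},{"offset":[4,0,-3],"turn":0},{"offset":[4,0,-8],"turn":0},{"offset":[4,0,-12],"turn":0},{"offset":[2,0,-14],"turn":0},{"offset":[2,0,-14],"turn":0}])

```text
t: 14.05
eef_pos: [0.4149, -0.1499, 0.3581]
ee_rot: [-3.135, 0.003, -1.953]
force: [0.3, 0.5, 0.2]
width: 0.0004
```

Run:
```python
from h import *
s=get_state();print(s["eef_pos"],s["ee_rot"])
f=grab_frame("top");W=world(f)
yd=np.array([np.cos(np.radians(68)),np.sin(np.radians(68))]);xd=np.array([yd[1],-yd[0]]);c=np.array([.488,.0365])
J=np.stack([(W[...,:2]-c)@xd,(W[...,:2]-c)@yd+.05,W[...,2]],-1)*1000
m=(abs(J[...,0])<25)&(J[...,1]>0)&(J[...,1]<45)&(J[...,2]>43)&(J[...,2]<55);print("tongue",np.percentile(J[m],[1,99],axis=0).round(1) if m.any() else None)
m=(abs(J[...,0])<32)&(J[...,1]>-185)&(J[...,1]<-95)&(J[...,2]>58)&(J[...,2]<80);print("knob top",m.sum(),np.percentile(J[m],[1,50,99],axis=0).round(1) if m.any() else None)
b=dict(np.load("top.npz"));Wb=world(b)[250:285,425:455];q=Wb[...,2]>.008;zz=Wb[q]
print("button",np.percentile(zz,[2,50,98],axis=0).round(4),cv2.minEnclosingCircle(zz[zz[:,2]>.02][:,:2].astype(np.float32)))
cv2.imwrite("pics/t7.png",cv2.resize(np.hstack([f["frame"][220:300,270:380],f["frame"][230:310,400:480]]),None,fx=4,fy=4))
print(off(.468,-.3464,.35))
```

```text
[ 0.41492942 -0.14986586  0.35805062] [-3.13527659e+00  2.84373322e-03 -1.95314453e+00]
tongue [[-1.5  3.  43.7]
 [19.1 34.6 53.4]]
knob top 0 None
button [[ 0.4422 -0.3718  0.0087]
 [ 0.4667 -0.3449  0.0189]
 [ 0.4925 -0.3217  0.0285]] ((0.46775659918785095, -0.34736746549606323), 0.020659571513533592)
[ 16.21 -12.32   0.62]
```

View pics/t7.png

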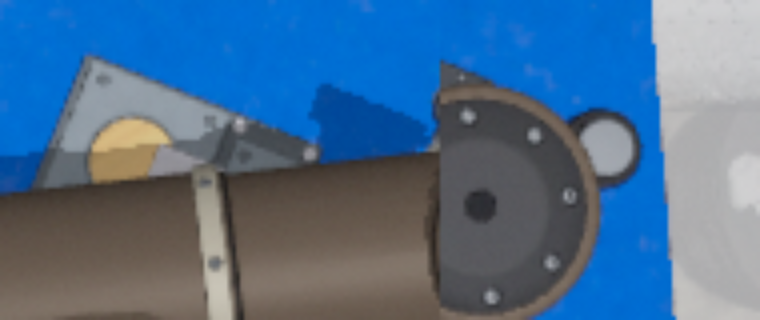

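The tongue is home over the blank (it overlaps the tan disc in the crop) and the button is at crop (610,147). Moving to the button, with one look on the way.

>>> send_rows(motion=[{"offset":[3,-4,0],"turn":0},{"offset":[6,-8,0],"turn":0},{"offset":[9,-12.3,0],"turn":0},{"offset":[9,-12.3,0],"turn":0},{"offset":[9,-12.3,0],"turn":0},{"offset":[9,-12.3,0],"turn":0}])

```text
t: 14.7
eef_pos: [0.4934, -0.2797, 0.3534]
ee_rot: [3.139, -0.0, -1.954]
force: [-0.4, 0.2, -0.0]
width: 0.0004
```

Run:
```python
from h import *
s=get_state();print(s["eef_pos"])
f=grab_frame("wrist");W=wworld(f);cv2.imwrite("pics/w8.png",f["frame"])
d=np.hypot(W[...,0]-.468,W[...,1]+.347)
m=(d<.035)&(W[...,2]>.006)&(W[...,2]<.05);p=W[m];print(m.sum(),np.percentile(p,[1,50,99],axis=0).round(4))
q=p[p[:,2]>np.percentile(p[:,2],95)-.004];e=cv2.minEnclosingCircle(q[:,:2].astype(np.float32));print(e,np.median(q,0))
print(off(e[0][0],e[0][1],.178+np.median(q,0)[2]))
```

```text
[ 0.49338795 -0.27972932  0.35338368]
3163 [[ 0.4425 -0.371   0.0108]
 [ 0.4679 -0.3458  0.0223]
 [ 0.4935 -0.3198  0.0251]]
((0.4677882194519043, -0.3454907238483429), 0.02027430385351181) [ 0.4678235  -0.34562633  0.02351309]
[ 7.09 -0.11 15.25]
```

>>> send_rows(motion=[{"offset":[4,0,0],"turn":0},{"offset":[7.1,-0.1,3],"turn":0},{"offset":[7.1,-0.1,7],"turn":0},{"offset":[7.1,-0.1,11],"turn":0},{"offset":[7.1,-0.1,13.5],"turn":0},{"offset":[7.1,-0.1,14.5],"turn":0},{"offset":[7.1,-0.1,14.5],"turn":0}])

```text
t: 15.45
eef_pos: [0.4683, -0.3453, 0.2091]
ee_rot: [3.14, -0.0, -1.952]
force: [-0.2, -0.3, 0.9]
width: 0.0005
```

>>> send_rows(motion=[{"offset":[0,0,0.5],"turn":0},{"offset":[0,0,0.9],"turn":0},{"offset":[0,0,1.2],"turn":0},{"offset":[0,0,1.5],"turn":0},{"offset":[0,0,1.6],"turn":0},{"offset":[0,0,1.6],"turn":0}])

```text
t: 16.05
eef_pos: [0.4693, -0.3462, 0.1944]
ee_rot: [-3.14, 0.0, -1.953]
force: [1.9, 1.9, 4.4]
width: 0.0005
```

>>> send_rows(motion=[{"offset":[0,0,0.15],"turn":0},{"offset":[0,0,0.25],"turn":0},{"offset":[0,0,0.25],"turn":0}])

```text
t: 16.35
eef_pos: [0.4693, -0.3462, 0.194]
ee_rot: [-3.139, -0.0, -1.952]
force: [-2.6, 8.1, 25.5]
width: 0.0008
```

Hard stop reached (25 N). Release, retreat upward, and move so the wrist sees the jig.

>>> send_rows(motion=[{"offset":[0,0,-1],"turn":0},{"offset":[0,0,-3],"turn":0},{"offset":[0,0,-7],"turn":0},{"offset":[0,0,-11],"turn":0},{"offset":[-4,2,-15],"turn":0},{"offset":[-7,2,-15],"turn":0},{"offset":[-7,2,-15],"turn":0},{"offset":[-7,2,-15],"turn":0}])

```text
t: 17.15
eef_pos: [0.476, -0.2732, 0.3414]
ee_rot: [-3.141, 0.0, -1.952]
force: [-0.4, -0.4, 0.0]
width: 0.0006
```

Run:
```python
from h import *
s=get_state();print(s["eef_pos"],s["force"],s["t"])
f=grab_frame("wrist");W=wworld(f)
d=np.hypot(W[...,0]-.468,W[...,1]+.3455);m=(d<.015)&(W[...,2]<.05);print("button z",np.median(W[m][:,2]))
f=grab_frame("top");W=world(f)
yd=np.array([np.cos(np.radians(68)),np.sin(np.radians(68))]);xd=np.array([yd[1],-yd[0]]);c=np.array([.488,.0365])
J=np.stack([(W[...,:2]-c)@xd,(W[...,:2]-c)@yd+.05,W[...,2]],-1)*1000
for n,m in(("tongue",(abs(J[...,0])<22)&(J[...,1]>0)&(J[...,1]<60)&(J[...,2]>43)&(J[...,2]<55)),("knob",(abs(J[...,0])<32)&(J[...,1]>-185)&(J[...,1]<-95)&(J[...,2]>58)&(J[...,2]<80)),
 ("disc",(np.hypot(J[...,0],J[...,1]-50)<25)&(J[...,1]>40)&(J[...,2]<60))):
  print(n,m.sum(),np.percentile(J[m],[1,50,99],axis=0).round(1).tolist() if m.any() else None)
m=(W[...,2]>.01);m[:275]=0;m[310:]=0;m[:,:160]=0;m[:,200:]=0;print("square",W[m].mean(0))
cv2.imwrite("pics/t9.png",cv2.resize(f["frame"][215:310,265:465],None,fx=4,fy=4))
```

```text
[ 0.47602927 -0.27316218  0.34143331] [-0.40957541 -0.36416207  0.04712195] 17.15
button z 0.023698983534592932
tongue 170 [[-16.4, 0.5, 43.3], [1.1, 17.6, 48.4], [18.9, 34.9, 53.7]]
knob 0 None
disc 196 [[-23.4, 40.4, 30.3], [-0.1, 54.9, 36.3], [23.2, 73.3, 42.5]]
square [0.40539884 0.37634965 0.01982536]
```

View pics/t9.png

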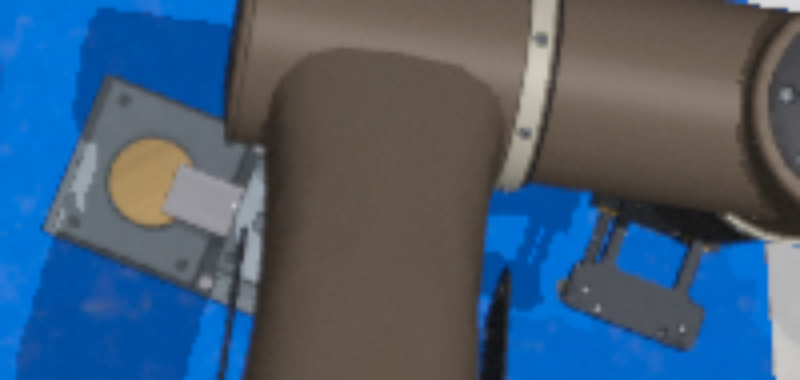

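The tongue tip is at jig y of about 35-36 (home) over the blank at crop (150,180). The blank's top is at 36 mm, the button is back up at 23.7 mm, and the square blank has not moved. Handing in.

```bash
python3 -c "
from station import *
print(job_done())"
```

```text
the job is handed in; nothing more can be done
None
```

The jig is loaded, locked and started, and the job is handed in; the robot clock read 17.2 s at the last check. No verdict was reported.

1. **Slide out:** I hooked the knob with closed fingers and pulled. The knob centre then measured jig y -159 mm, which is the open stop.
2. **Blank seated:** I gripped the tan round blank and lowered it into the cavity. It lies flat, with its top 12.0 mm above the die block. It is within about 0.5 mm of the cavity centre as I estimated it.
3. **Slide home:** I pushed the knob until about 20 N built up against the stop. The tongue tip then measured jig y about 35 mm (36 is nominal home) and lies over the blank's edge.
4. **Start button:** I pressed it to its hard stop at about 25 N, then let go. Its top is back at 23.7 mm, against 23.5 mm before the press.

In the last check the blank's top was at 36.3 mm, the square blank was within 1 mm of where it started, and the tool was clear with about zero force.

The knob itself was hidden by the arm in the last top views, so "home" rests on the tongue position and the push force. I did not re-measure the bystanders at the end.

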